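# Flip a ribbed cover plate over the front edge of a raised steel plate

### The arm

A 6-joint arm with a two-finger parallel gripper is mounted at the origin on the work surface. World frame = base frame: x ahead of the robot, y to its left, z up, the work surface at z = 0. Lengths are in mm, angles in rad, forces in N, time in s.
With the tool pointing down it reaches from about 300 to 775 mm from the base axis. Payload 14.6 kg.
Tool frame: the origin (TCP) lies midway between the tips of the shut fingers; the grasp point (between the pads) lies 19 mm behind it; y points along the fingers, z is the direction in which the jaws open and shut, and the axes are right-handed (so a half turn about y gives the same grasp; the last joint's range is limited). The gripper opens to 94 mm and grips with 3 to 60 N. Pads are 16 mm wide; open, the fingers measure 119 mm over their backs; the gripper's body (75 mm by 177 mm) begins 78 mm behind the grasp point.
Start: joints at [-1.25, 0.3, 1.521, -0, 1.321, -0.067], TCP at [207.976, -509.151, 205.446] pointing down, gripper open.
Joint ranges: [-3.03, 3.03], [-0.79, 2.21], [0.23, 2.52], [-1.04, 4.18], [0, 3.07], [-2.55, 2.55]. Speed limits (rad/s): [2.22, 2.22, 2.57, 3.14, 3.14, 3.14].

### API

Orientations are given as [roll, pitch, yaw] about the fixed x, y, z axes, in that order (R = Rz(yaw) Ry(pitch) Rx(roll)).
In Python, from cell import manip gives the robot as it stands.
- The arm moves only by the tool play_rows, never from a script. Its argument "series" is a list of rows, each a list of 3 entries, a list of its own where there are three numbers: the shift along the tool's x, y, z in m, then the turn about the tool's y in rad, then the closure, from 0 (fully open) to 1 (shut). In form: [[[dx, dy, dz], twist, grip], ...]. A call has 1 to 20 rows; each row is the pose to reach, as a shift and turn from the pose measured when the call began, along the tool's axes at that moment; what a row does not reach only later rows make up. A row lasts 1/10 s, in which the tool goes at most 50 mm and 8.59 degrees, less where a joint would pass 70% of its speed; a pose out of reach is approached as far as the arm can. A call with a gripper value outside its range is refused whole. The fingers move at their own pace and stop on an object; "squeeze" is the grip in N (left out, the last holds). Time passes only in rows, so rows that repeat a pose let the fingers close. It gives the time, the measured TCP pose, the force and the opening at its end, in the units of the state.
- manip.read_state(): the state, without advancing time (a new reading comes with each control period).
- manip.camera(name): name is "side" or "top"; returns the picture (480x640x3 uint8, red, green, blue); there is no depth.
- manip.camera_params(name): a dict with "K" (3x3 intrinsics, pixels), "rvec" (rotation vector, rad) and "tvec" (3), from world to camera coordinates, as OpenCV has them. Camera axes: x right, y down, z forward; pixel columns grow to the right and rows downward; lengths in mm; the calibration is good to about 2 mm. A picture is of the moment at which its call begins. camera_params takes no time and is no camera call.
- manip.sign_off(): hands the job in, once; it reports no verdict.
The state is a dict: "clock": time; "joints": joint angles; "qd": joint speeds; "effort": joint torques, N m; "eef_pos": TCP position; "eef_rot": TCP orientation; "wrist_force": force on the tool from outside, world axes, zero at the start; "moment": the same for the moment, N m; "finger_gap": finger opening in mm.
Only numpy, scipy, OpenCV 4.12 (cv2) and the standard library are available. Lean on these libraries where they do the work, as an engineer would, in place of code of your own. Each camera call takes 0.05 s, during which the arm holds its last target. There are 200 camera calls.

### The job

Turn the aluminium cover over onto the raised steel plate: push it across the bench against the steel plate's front edge, tip it up on that edge and push it on over, so that it ends upside down (its rib up), resting flat on top of the steel plate. Do it all by pushing with the fingertips: the cover must not be picked up or carried. Leave the brass slug, the steel block and the screwdriver where they are.

Things in the scene. Friction and masses are not known exactly. Their poses are not given: they have to be found in the camera images.
- plate_center (a point): Centre of the slab of the loose aluminium cover (0.17 to 0.34 kg): a slab 90 (x) by 100 (y) by 5 mm, with a rib 12 (x) by 80 (y) mm, 11 mm high, under it, centred 20 mm from the middle on the -x side. z is square to the slab: at the start 11 degrees off vertical, straight down once flipped. x roughly away from the robot, within 0.25 rad of the steel plate's x in plan.
- plate_far (a point): Middle of the slab's far end face (5 mm thick, 100 mm long), 45 mm from the centre at +x. Its lower edge lies on the bench at the start, the slab sloping up 11 degrees towards the robot; it is stopped by the steel plate and is what the cover turns on. Axes as plate_center.
- plate_near (a point): Middle of the slab's near end face, 45 mm from the centre at -x, propped up by the rib: its lower rim is about 16 mm above the bench, with clear space below for 20 mm in x. Shut fingertips pressed level on this rim with about 10 N, tips well below it, the far edge home against the wall, then moved up and over in an arc of 90 mm about the far edge, carry it up by friction.
- ledge: Raised dark steel plate fixed flat on the bench, 170 (x) by 300 (y) mm, 16 mm thick. Origin: at bench height, middle of the bottom of its front face, the one towards the robot. That upright face, 16 mm high, is the wall, in the plane x = 0 of this frame. x points away from the robot over the plate, y along the face, z up; its top is at z = 16 mm, bolt heads stand under 1 mm proud.
- slug: Bystander: brass slug standing on a far corner of the steel plate, 26 mm diameter, 45 mm high; origin at the centre of its underside.
- block: Bystander: dark steel block on the bench beside the steel plate, 50 x 32 x 40 mm high; origin at the centre of its underside.
- driver_mid (a point): Bystander: screwdriver with black handle lying on the bench on the other side of the steel plate, about 170 mm long; this point is near its middle, x along it towards the tip.
- plate: The same cover, origin on the bench below the slab's middle at the start; z upright at the start.
Mind the look-alikes: they are no part of the job. What is meant by the plate is not pink, and is the larger of those in its own colour.

How it is judged:
By the outcome, as a careful person would: the job done as asked, in the order asked, and still so for the second after the job is handed in, with the robot touching nothing.
It also fails if it takes over 46 s, if anything falls off the work surface, if the arm or the gripper's body presses on something with over 40 N, if the wrist force passes 120 N, or if a joint passes its speed limit or range.

## Working session

There is one attempt and no reset: what is moved stays moved. The work goes in short steps, Python scripts to look and compute and a tool call to move; the robot and the scene stay as the last step left them, time stands still between calls to the robot, and variables do not carry over. Pictures are saved under pics/ and viewed, about 8 in all and at most 12, crops included, and the job is handed in when it is done.

Besides the shell and the picture viewer there is one more tool, called as name([rows], argument=value, ...), one row to a line, values as JSON. play_rows: Moves the arm, as the interface text tells. Its arguments: {"type":"object","properties":{"series":{"type":"array","items":{"type":"array"}},"squeeze":{"type":"number"}},"required":["series"]}

```bash
mkdir -p pics; ls; python3 - <<'E'
from cell import manip
import cv2,json
for n in("top","side"):
    cv2.imwrite(f"pics/{n}0.png",manip.camera(n)[:,:,::-1]); print(n,manip.camera_params(n))
print(manip.read_state())
E
```

```text
pics
top {'K': array([[507.49941084,   0.        , 320.63609338],
       [  0.        , 507.49941084, 237.10440464],
       [  0.        ,   0.        ,   1.        ]]), 'rvec': array([ 2.11175542, -2.13668935,  0.20871536]), 'tvec': array([  59.59717077,  547.0704488 , 1062.72868905])}
side {'K': array([[560.97915141,   0.        , 325.9220985 ],
       [  0.        , 560.97915141, 240.43087655],
       [  0.        ,   0.        ,   1.        ]]), 'rvec': array([ 0.52403751, -2.48872275,  1.47635519]), 'tvec': array([ 513.55201832,  121.14772955, 1065.47041159])}
{'clock': 0.1, 'joints': array([-1.24962623e+00,  3.00456554e-01,  1.52149997e+00,  1.13352843e-05,
        1.32072997e+00, -6.66043386e-02]), 'qd': array([ 0.00090238, -0.00298966, -0.00159113,  0.00202225, -0.0022397 ,
       -0.00235195]), 'effort': array([ 7.22872355e-04, -5.32644939e+01, -3.53285444e+01,  7.08612800e-02,
        2.34605034e-02, -7.09944948e-05]), 'eef_pos': array([ 207.89390807, -508.93986745,  204.92862974]), 'eef_rot': array([-1.57188701e+00,  8.37557903e-05, -2.75382107e+00]), 'wrist_force': array([-0.02395164,  0.57019064, -0.20529832]), 'moment': array([0.01831573, 0.0003773 , 0.08142723]), 'finger_gap': 93.99642513377583}
```

View pics/top0.png

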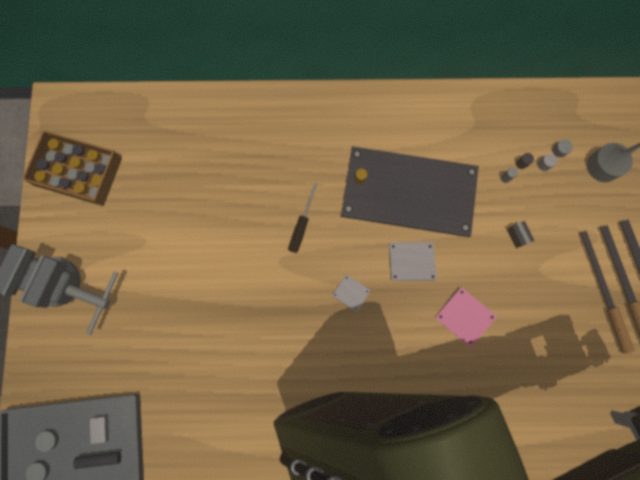

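View pics/side0.png

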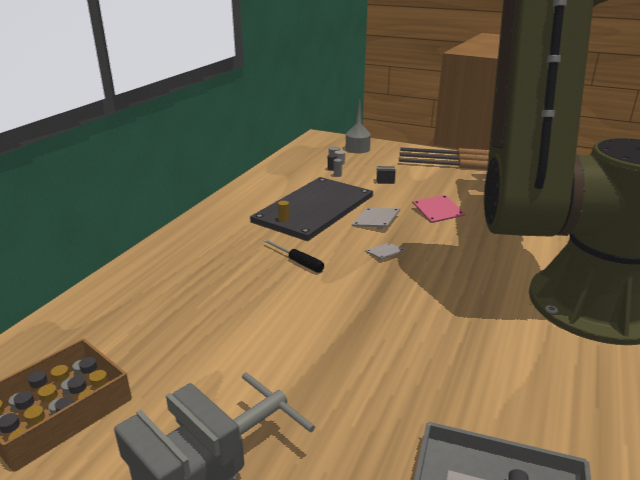

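Three plates are visible in the top view: a large grey one at (413,261), a small grey one at (351,292) and a pink one at (466,316). The large grey one fits because it isn't pink and is the larger of the grey two. In the side view it is at (376,217). The steel plate is at about (410,191), with the slug at (361,175), the block at (520,234) and the driver at (300,230). Next I'll measure and confirm with a crop.

```bash
cat > h.py <<'E'
from cell import manip
import cv2, numpy as np
def cam(n):
    p=manip.camera_params(n); return p["K"],cv2.Rodrigues(p["rvec"])[0],p["tvec"].reshape(3)
def ray(n,uv,z):
    K,R,t=cam(n); c=-R.T@t; d=R.T@np.linalg.inv(K)@np.array([*uv,1.]); return c+d*(z-c[2])/d[2]
def proj(n,P):
    p=manip.camera_params(n); return cv2.projectPoints(np.float64(P).reshape(-1,1,3),p["rvec"],p["tvec"],p["K"],None)[0].reshape(-1,2)
def quad(mask,seed):
    n,l=cv2.connectedComponents(mask.astype(np.uint8)); m=(l==l[seed[1],seed[0]]).astype(np.uint8)
    c=max(cv2.findContours(m,0,cv2.CHAIN_APPROX_NONE)[0],key=cv2.contourArea)
    c=cv2.convexHull(c)
    return cv2.approxPolyDP(c,.04*cv2.arcLength(c,True),True).reshape(-1,2),cv2.contourArea(c)
E
python3 - <<'E'
from h import *
im=cv2.imread("pics/top0.png"); hsv=cv2.cvtColor(im,cv2.COLOR_BGR2HSV)
print("px",hsv[261,413],hsv[200,420],hsv[292,351],hsv[261,450])
q,a=quad((hsv[...,1]<45)&(hsv[...,2]>90),(413,265)); print("cover",a,q.tolist())
for u in q: print(ray("top",u,13).round(1))
q,a=quad((hsv[...,1]<70)&(hsv[...,2]<90),(420,200)); print("ledge",a,q.tolist())
for u in q: print(ray("top",u,16).round(1))
for nm,u,z in(("slug",(361,175),45),("block",(520,234),40),("drv",(300,230),8)):print(nm,ray("top",u,z).round(0))
s=cv2.imread("pics/side0.png")
cv2.imwrite("pics/crop0.png",np.hstack([cv2.resize(im[220:350,320:510],(400,274),interpolation=2),cv2.resize(s[190:280,345:475],(396,274),interpolation=2)]))
E
```

```text
px [ 10  26 146] [12 18 71] [  8  21 147] [ 18 122 175]
cover 1549.5 [[432, 244], [434, 279], [392, 278], [391, 243]]
[ 536.4 -199.8   13. ]
[ 456.7 -200.    13. ]
[ 460.1 -105.9   13. ]
[ 539.8 -106.7   13. ]
ledge 8946.5 [[352, 148], [477, 167], [469, 235], [342, 215]]
[767.  -23.3  16. ]
[ 717.2 -314.1   16. ]
[ 555.7 -284.5   16. ]
[605.6   3.4  16. ]
slug [691. -40.  45.]
block [ 552. -391.   40.]
drv [573. 100.   8.]
```

View pics/crop0.png

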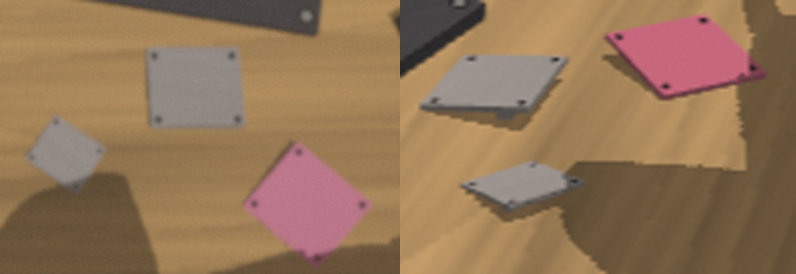

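The crop confirms the choice: the large grey plate (crop at about (195,88)) is propped up towards the robot with its rib visible beneath. The small grey and pink plates are decoys.

- **Steel plate:** yaw is about -0.172, and the front-face middle is near (578,-140).
- **Cover:** centre is near (498,-153), about 32 mm short of the wall.

I'm moving behind it with the jaws across the push direction and the fingers nearly shut.

play_rows([
  [[-0.332,0.145,-0.265],0.56,0.6],
  [[-0.332,0.145,-0.265],0.56,0.6],
  [[-0.332,0.145,-0.265],0.56,0.6],
  [[-0.332,0.145,-0.265],0.56,0.6],
  [[-0.332,0.145,-0.265],0.56,0.6],
  [[-0.332,0.145,-0.265],0.56,0.6],
  [[-0.332,0.145,-0.265],0.56,0.6],
  [[-0.332,0.145,-0.265],0.56,0.6],
  [[-0.332,0.145,-0.265],0.56,0.6],
  [[-0.332,0.145,-0.265],0.56,0.6],
  [[-0.332,0.145,-0.265],0.56,0.6],
  [[-0.332,0.145,-0.265],0.56,0.6],
  [[-0.332,0.145,-0.265],0.56,0.6],
  [[-0.332,0.145,-0.265],0.56,0.6],
  [[-0.332,0.145,-0.265],0.56,0.6],
  [[-0.332,0.145,-0.265],0.56,0.6],
])

```text
clock: 1.7
eef_pos: [414.9, -138.3, 60.4]
eef_rot: [-1.572, -0.0, 2.969]
wrist_force: [0.7, 0.8, -0.4]
finger_gap: 37.8
```

play_rows([
  [[0,0.03,0],0,0.6],
  [[0,0.05,0],0,0.6],
  [[0,0.056,0],0,0.6],
  [[0,0.056,0],0,0.6],
  [[0,0.056,0],0,0.6],
])

```text
clock: 2.2
eef_pos: [415.3, -138.5, 5.2]
eef_rot: [-1.571, 0.001, 2.969]
wrist_force: [0.0, -0.8, 0.1]
finger_gap: 37.8
```

```bash
python3 - <<'E'
from h import *
s=manip.read_state();print(s["eef_pos"],s["wrist_force"])
im=manip.camera("side")[:,:,::-1]; t=manip.camera("top")[:,:,::-1]
cv2.imwrite("pics/c1.png",np.hstack([cv2.resize(t[130:350,290:510],(400,400),interpolation=2),cv2.resize(im[130:290,300:460],(400,400),interpolation=2)]))
E
```

```text
[ 415.33334212 -138.49584851    5.15748719] [ 0.03725154 -0.82633939  0.08735351]
```

View pics/c1.png

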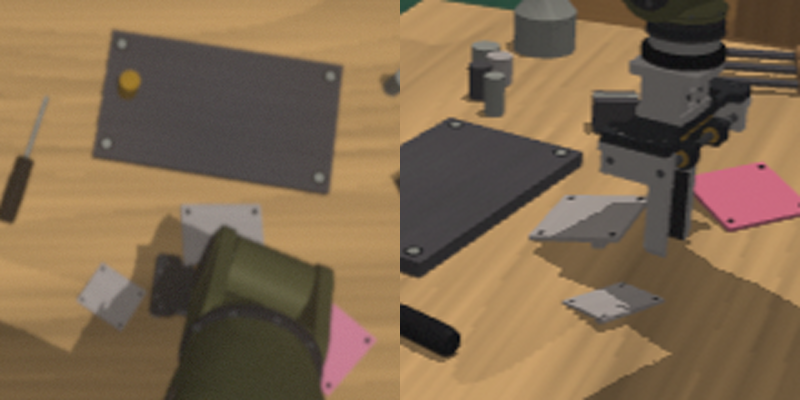

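The side view shows both fingertips just behind the raised near edge of the cover. I'm pushing towards the wall.

play_rows([
  [[-0.01,0,0],0,0.6],
  [[-0.02,0,0],0,0.6],
  [[-0.025,0,0],0,0.6],
  [[-0.029,0,0],0,0.6],
  [[-0.032,0,0],0,0.6],
  [[-0.035,0,0],0,0.6],
  [[-0.038,0,0],0,0.6],
  [[-0.041,0,0],0,0.6],
  [[-0.044,0,0],0,0.6],
  [[-0.047,0,0],0,0.6],
  [[-0.05,0,0],0,0.6],
  [[-0.052,0,0],0,0.6],
  [[-0.054,0,0],0,0.6],
  [[-0.055,0,0],0,0.6],
  [[-0.055,0,0],0,0.6],
])

```text
clock: 3.8
eef_pos: [469.8, -148.0, 5.4]
eef_rot: [-1.571, 0.001, 2.969]
wrist_force: [-0.0, 0.4, -0.1]
finger_gap: 37.4
```

```bash
python3 - <<'E'
from h import *
s=manip.read_state();print(s["eef_pos"],s["wrist_force"])
im=manip.camera("side")[:,:,::-1]; t=manip.camera("top")[:,:,::-1]
cv2.imwrite("pics/c2.png",np.hstack([cv2.resize(t[170:310,340:480],(400,400),interpolation=2),cv2.resize(im[150:270,310:430],(400,400),interpolation=2)]))
E
```

```text
[ 469.76350502 -148.00826678    5.37738093] [-0.01084902  0.38566434 -0.06838256]
```

View pics/c2.png

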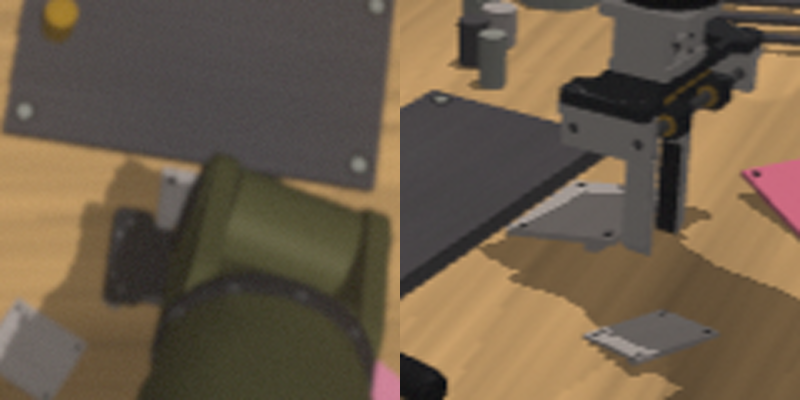

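The cover is moving square to the fingers, and its far edge is about 9 mm from the wall. I'll go on in small steps until the force rises.

play_rows([
  [[-0.003,0,0],0,0.6],
  [[-0.005,0,0],0,0.6],
  [[-0.006,0,0],0,0.6],
  [[-0.007,0,0],0,0.6],
  [[-0.007,0,0],0,0.6],
])

```text
clock: 4.4
eef_pos: [476.5, -149.2, 5.4]
eef_rot: [-1.571, 0.001, 2.969]
wrist_force: [-2.2, 0.8, 0.7]
finger_gap: 37.9
```

play_rows([
  [[-0.001,0,0],0,0.6],
  [[-0.002,0,0],0,0.6],
  [[-0.002,0,0],0,0.6],
])

```text
clock: 4.7
eef_pos: [476.8, -149.2, 5.1]
eef_rot: [-1.572, -0.003, 2.969]
wrist_force: [-13.4, 1.2, 8.5]
finger_gap: 37.7
```

It is home against the wall: 13 N, and the rim is where it should be. Now the arc, keeping a 1.5–2 mm forward bias.

play_rows([
  [[-0.0022,-0.0025,0],0,0.6],
  [[-0.0027,-0.005,0],0,0.6],
  [[-0.0032,-0.0075,0],0,0.6],
  [[-0.004,-0.011,0],0,0.6],
  [[-0.005,-0.015,0],0,0.6],
  [[-0.0062,-0.0185,0],0,0.6],
  [[-0.0075,-0.022,0],0,0.6],
  [[-0.009,-0.0255,0],0,0.6],
  [[-0.0107,-0.029,0],0,0.6],
  [[-0.0107,-0.029,0],0,0.6],
])

```text
clock: 5.7
eef_pos: [486.1, -150.7, 34.0]
eef_rot: [-1.572, -0.007, 2.969]
wrist_force: [-12.2, 1.5, 5.1]
finger_gap: 37.7
```

```bash
python3 - <<'E'
from h import *
s=manip.read_state();print(s["eef_pos"],s["wrist_force"])
im=manip.camera("side")[:,:,::-1]
cv2.imwrite("pics/c3.png",cv2.resize(im[130:250,290:430],(700,600),interpolation=2))
E
```

```text
[ 486.11745789 -150.72841897   33.99513334] [-12.24578092   1.48227452   5.08587206]
```

View pics/c3.png

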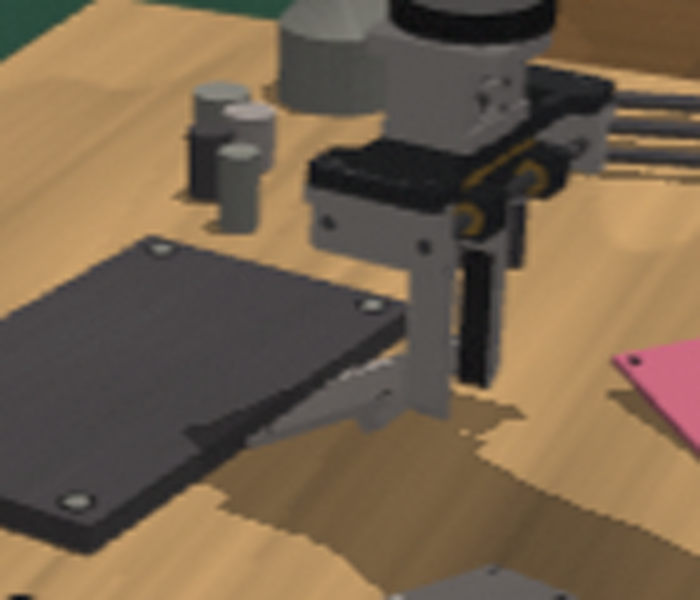

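The cover is tipped up about 30° with its far edge at the wall and the fingers on the near rim, as planned. I'm continuing the arc.

play_rows([
  [[-0.0035,-0.0033,0],0,0.6],
  [[-0.0053,-0.0066,0],0,0.6],
  [[-0.0075,-0.0098,0],0,0.6],
  [[-0.0098,-0.0129,0],0,0.6],
  [[-0.0122,-0.0158,0],0,0.6],
  [[-0.0148,-0.0186,0],0,0.6],
  [[-0.0174,-0.0213,0],0,0.6],
  [[-0.0202,-0.0239,0],0,0.6],
  [[-0.0232,-0.0263,0],0,0.6],
  [[-0.0262,-0.0287,0],0,0.6],
  [[-0.0294,-0.0308,0],0,0.6],
  [[-0.0326,-0.0329,0],0,0.6],
  [[-0.0326,-0.0329,0],0,0.6],
])

```text
clock: 7.05
eef_pos: [518.9, -156.5, 66.7]
eef_rot: [-1.572, -0.006, 2.969]
wrist_force: [-0.4, 1.0, 0.4]
finger_gap: 37.5
```

```bash
python3 - <<'E'
from h import *
s=manip.read_state();print(s["eef_pos"],s["wrist_force"])
im=manip.camera("side")[:,:,::-1]
cv2.imwrite("pics/c4.png",cv2.resize(im[110:250,290:430],(600,600),interpolation=2))
E
```

```text
[ 518.89613576 -156.47538634   66.68958899] [-0.37676874  0.96578504  0.36934887]
```

View pics/c4.png

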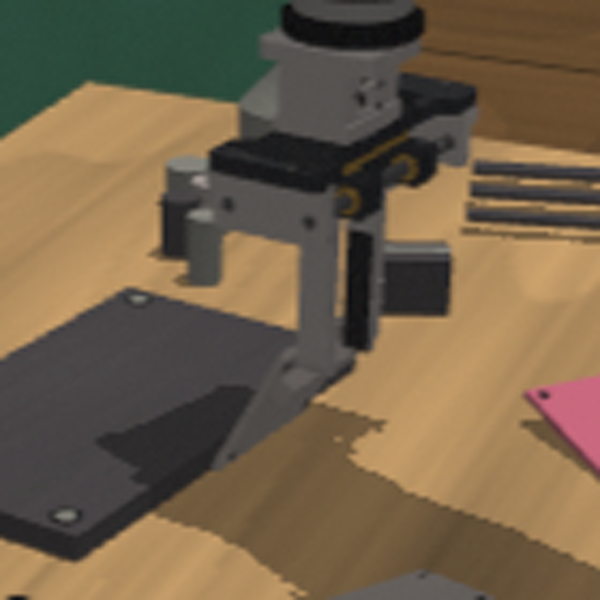

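The cover stands at about 60°, still on the fingertips, with the underside and rib facing the robot. The force is now small because the push is nearly tangential. Next I take it past vertical.

play_rows([
  [[-0.004,-0.003,0],0,0.6],
  [[-0.008,-0.005,0],0,0.6],
  [[-0.012,-0.007,0],0,0.6],
  [[-0.016,-0.0085,0],0,0.6],
  [[-0.02,-0.0095,0],0,0.6],
  [[-0.024,-0.0105,0],0,0.6],
  [[-0.028,-0.011,0],0,0.6],
  [[-0.032,-0.0115,0],0,0.6],
  [[-0.036,-0.012,0],0,0.6],
  [[-0.04,-0.012,0],0,0.6],
  [[-0.044,-0.012,0],0,0.6],
  [[-0.048,-0.012,0],0,0.6],
  [[-0.052,-0.011,0],0,0.6],
  [[-0.056,-0.0105,0],0,0.6],
  [[-0.06,-0.0095,0],0,0.6],
  [[-0.064,-0.0085,0],0,0.6],
  [[-0.068,-0.007,0],0,0.6],
  [[-0.072,-0.005,0],0,0.6],
  [[-0.074,-0.004,0],0,0.6],
  [[-0.074,-0.004,0],0,0.6],
])

```text
clock: 9.1
eef_pos: [591.5, -169.1, 69.6]
eef_rot: [-1.572, -0.007, 2.969]
wrist_force: [-0.1, 0.2, -0.4]
finger_gap: 37.9
```

```bash
python3 - <<'E'
from h import *
s=manip.read_state();print(s["eef_pos"],s["wrist_force"])
im=manip.camera("side")[:,:,::-1]
cv2.imwrite("pics/c5.png",cv2.resize(im[110:250,250:390],(600,600),interpolation=2))
E
```

```text
[ 591.54054039 -169.07530227   69.60437846] [-0.05021548  0.17813167 -0.41209048]
```

View pics/c5.png

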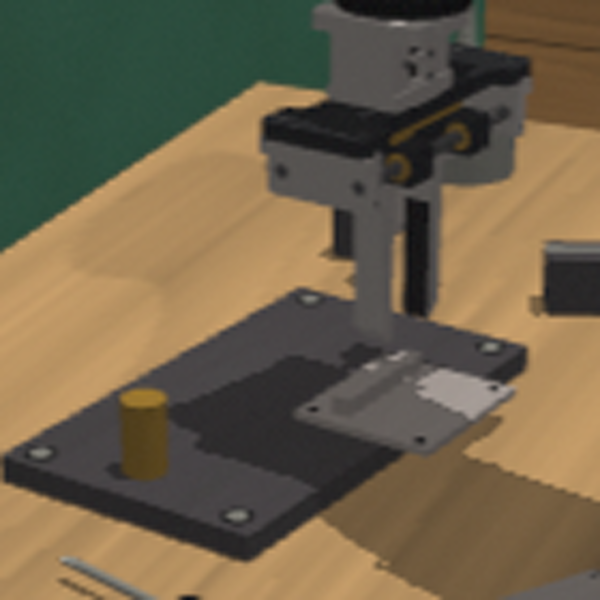

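The cover has gone over: rib up, flat on the steel plate, overhanging the front edge by about 16 mm. I'll lower the tips behind the rib and push it fully onto the plate.

play_rows([
  [[0,0.02,0],0,0.6],
  [[0,0.035,0],0,0.6],
  [[0,0.041,0],0,0.6],
  [[0,0.0435,0],0,0.6],
  [[0,0.0435,0],0,0.6],
])

```text
clock: 9.65
eef_pos: [591.2, -169.0, 26.3]
eef_rot: [-1.572, -0.007, 2.969]
wrist_force: [0.6, -0.1, -0.3]
finger_gap: 37.9
```

play_rows([
  [[-0.004,0,0],0,0.6],
  [[-0.008,0,0],0,0.6],
  [[-0.011,0,0],0,0.6],
  [[-0.014,0,0],0,0.6],
  [[-0.017,0,0],0,0.6],
  [[-0.02,0,0],0,0.6],
  [[-0.023,0,0],0,0.6],
  [[-0.026,0,0],0,0.6],
  [[-0.029,0,0],0,0.6],
  [[-0.032,0,0],0,0.6],
  [[-0.035,0,0],0,0.6],
  [[-0.038,0,0],0,0.6],
  [[-0.04,0,0],0,0.6],
  [[-0.041,0,0],0,0.6],
  [[-0.041,0,0],0,0.6],
])

```text
clock: 11.15
eef_pos: [631.7, -176.1, 26.0]
eef_rot: [-1.572, -0.007, 2.969]
wrist_force: [0.5, -0.8, -0.2]
finger_gap: 37.6
```

play_rows([
  [[0.02,0,0],0,0.6],
  [[0.02,-0.03,0],0,0.6],
  [[0.02,-0.08,0],0,0.6],
  [[0.1,-0.12,0],0,0.6],
  [[0.15,-0.15,0],0,0.6],
  [[0.25,-0.15,0],0,0.6],
  [[0.25,-0.15,0],0,0.6],
  [[0.25,-0.15,0],0,0.6],
  [[0.25,-0.15,0],0,0.6],
  [[0.25,-0.15,0],0,0.6],
  [[0.25,-0.15,0],0,0.6],
])

```text
clock: 12.25
eef_pos: [387.3, -133.7, 177.7]
eef_rot: [-1.572, -0.006, 2.969]
wrist_force: [-0.1, 0.2, 0.2]
finger_gap: 37.8
```

```bash
python3 - <<'E'
from h import *
im=manip.camera("side")[:,:,::-1]; t=manip.camera("top")[:,:,::-1]
s=manip.read_state();print(s["clock"],s["eef_pos"],s["wrist_force"])
cv2.imwrite("pics/t6.png",t)
cv2.imwrite("pics/c6.png",np.hstack([cv2.resize(t[120:280,320:480],(400,400),interpolation=2),cv2.resize(im[150:270,250:370],(400,400),interpolation=2)]))
E
```

```text
12.35 [ 387.13966883 -133.61786797  177.24280537] [ 0.2691122   0.31186837 -0.5187854 ]
```

View pics/c6.png

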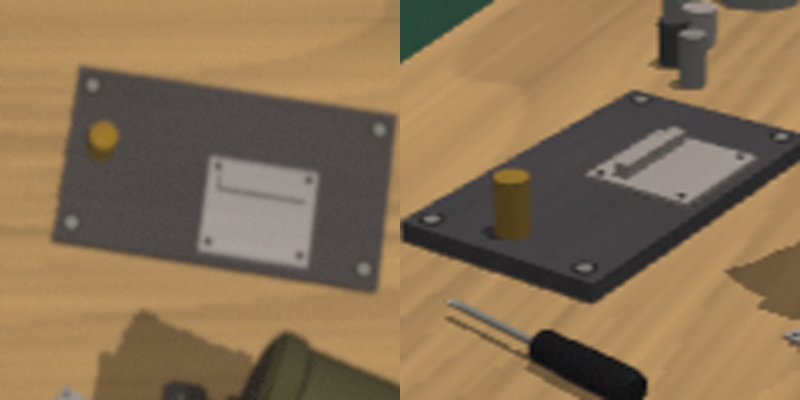

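The cover is upside down, rib up and square, lying wholly on the steel plate (top-crop corners at about (210,157), (318,170), (308,267), (198,253)). The slug is where it was. I'll check the bystanders by differencing the pictures, then hand in.

```bash
python3 - <<'E'
from h import *
a=cv2.imread("pics/top0.png").astype(int);b=cv2.imread("pics/t6.png").astype(int)
for n,(u,v) in dict(slug=(361,175),block=(520,234),driver=(303,225)).items():
    print(n,abs(a-b)[v-20:v+20,u-15:u+15].mean().round(2))
hsv=cv2.cvtColor(b.astype(np.uint8),cv2.COLOR_BGR2HSV)
q,ar=quad((hsv[...,1]<70)&(hsv[...,2]>110),(422,213));print(ar,[ray("top",u,21).round(0).tolist() for u in q])
print(manip.sign_off())
E
```

```text
slug 4.34
block 5.52
driver 5.62
1723.5 [[681.0, -143.0, 21.0], [663.0, -237.0, 21.0], [576.0, -223.0, 21.0], [594.0, -126.0, 21.0]]
the job is handed in; nothing more can be done
None
```

The cover is upside down on the steel plate, rib up, and I handed the job in at about 12.4 s of the 46 s allowed. I pushed it to the wall, tipped it up on its far edge and over with the fingertips, then slid it about 24 mm further on by its rib. The fingers were set about 38 mm apart rather than shut, to keep the cover square; they never gripped it.

**Last checks**
- **Cover:** the final pictures show it flat and square. Its measured corners give about 88 × 97 mm against the true 90 × 100 mm, and they lie wholly on the plate, about 8 mm in from its front edge.
- **Bystanders:** comparing pictures from before and after gave low, similar differences at the slug, block and driver (4.3 to 5.6 grey levels), which I took as noise and no movement. I looked at the slug and driver in the last picture; the block was outside that crop, so it rests on the comparison alone.
- **Forces:** the highest wrist-force reading I saw was about 16 N, taken at the end of each move. The arm ended clear of everything.

No check failed or disagreed.

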